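# Angle a slotted profile past the post into the stock bay

## Task

Put the length of slotted aluminium profile away in the stock bay by pushing it over the bench with the fingers: angle it so that one end goes in behind the post, then swing the other end in, until it lies flat against the back fence along its whole length, and take the hand away. Only push it: do not lift, carry or tip it, and leave the two displays, the cap, the hex key and the spanner where they are.

Things in the scene. Friction and masses are not known exactly. Their poses are not given: they have to be found in the camera images.
- profile: loose straight length of slotted aluminium profile, square section 20 x 20 mm, 240 mm long, about 0.2 kg, lying on the bench (it slides under a push of about 1 to 3 N and stops when the push stops). Origin: middle of its underside; x across it, y along its length, z up.
- profile_end_a (a point): centre of the profile's +y end face, 10 mm above the bench (the end to the robot's left at the start)
- profile_end_b (a point): centre of the profile's -y end face, 10 mm above the bench (the end to the robot's right at the start)
- stock_bay: grey stock bay fixed to the bench, no floor: a straight back fence and an end stop at each end, 30 mm high, 12 mm thick. Origin: on the bench, middle of the fence's front face; x points into the fence, away from the robot, y along the fence to the robot's left. Inside it runs from y = -140 to +140 mm; the stops reach forward to x = -65 mm; the robot's side is open but for the post.
- bay_post (a point): foot, on the axis, of the fixed round post of the bay, 25 mm in diameter, 40 mm high, at x = -80, y = -75 mm in the bay's frame. Between it and the left end stop 202 mm are free (less than the profile's length); between it and the fence 67 mm.
- display_b: black octagonal display module, 79 x 80 x 20 mm, lying flat in front of the bay's right end, to the right of the work; bystander. Origin: centre of its underside
- cap: grey bell-shaped housing cap with a thin stem on top, 74 mm across, 130 mm high, to the right of the bay; bystander. Origin: centre of its underside
- key: black hex key, 22 x 76 x 6 mm, to the right; bystander. Origin: centre of its underside
- display: black display module, 79 x 80 x 20 mm, lying to the left; bystander. Origin: centre of its underside
- spanner: small spanner, 19 x 131 x 7 mm, lying to the left; bystander. Origin: centre of its underside

How it is judged (in metres and radians):
On the way:
1. one end of the profile is in the bay behind the post (((x of profile_end_a in the frame of stock_bay between -0.06 and 0 m and y of profile_end_a in the frame of stock_bay between -0.145 and -0.075 m) or (x of profile_end_b in the frame of stock_bay between -0.06 and 0 m and y of profile_end_b in the frame of stock_bay between -0.145 and -0.075 m))), for 0.2 s.
At the end, for the whole second after the job is handed in: The profile rests flat on the bench inside the bay, between the end stops, with both ends within 8 mm of touching the back fence (each end's centre less than 18 mm in front of the fence), at rest and let go (x of profile_end_a in the frame of stock_bay between -0.018 and 0 m and y of profile_end_a in the frame of stock_bay between -0.145 and 0.145 m and x of profile_end_b in the frame of stock_bay between -0.018 and 0 m and y of profile_end_b in the frame of stock_bay between -0.145 and 0.145 m and height (world z) of profile below 0.004 m and linear speed of profile below 0.01 m/s).
It fails at once if the profile is lifted, carried or tipped (an end rises more than 12 mm) (height (world z) of any of profile_end_a, profile_end_b above 0.022 m or height (world z) of profile above 0.012 m).
It fails at once if a bystander is displaced by more than 20 mm (distance of any of display_b, cap, key, display, spanner from where it was at the start of the episode above 0.02 m).
It also fails if it takes over 61 s, if anything falls off the work surface, if the arm or the gripper's body presses on something with over 40 N, if the wrist force passes 120 N, or if a joint passes its speed limit or range.

## Robot

A 6-joint arm with a two-finger parallel gripper is mounted at the origin on a cart in front of the work surface, level with it; the furniture and walls round the work are solid. World frame = base frame: x ahead of the robot, y to its left, z up, the work surface at z = 0. Lengths are in mm, angles in rad, forces in N, time in s.
With the tool pointing down it reaches from about 275 to 850 mm from the base axis. Payload 19 kg.
Tool frame: the origin (TCP) lies at the very end of the fingers, on their centre line; the grasp point (between the pads) lies 19 mm behind it; z points along the fingers, y is the direction in which the jaws open and shut (so a half turn about z gives the same grasp; the last joint's range is limited). The gripper opens to 85 mm and grips with 20 to 120 N. Pads are 22 mm wide; open, the fingers measure 114 mm over their backs; the gripper's body (76 mm by 85 mm) begins 54 mm behind the grasp point. The pads swing forward as they close: fully open they stand 13 mm farther back than shut.
Start: joints at [-1.361, 0.15, 1.437, -0, 1.554, -0.134], TCP at [193.787, -541.329, 231.267] pointing down, gripper open.
Joint ranges: [-2.8, 2.8], [-0.68, 2.1], [0.12, 2.68], [-1.39, 4.53], [0.16, 2.79], [-2.81, 2.81]. Speed limits (rad/s): [1.89, 1.89, 2.22, 3.01, 3.01, 3.01].

## Interface

Orientations are given as a unit quaternion [x, y, z, w].
In Python, from workcell import r, optics gives the robot as it stands.
- The arm moves only by the tool play_rows, never from a script. Its argument "deltas" is a list of rows, each a list of 4 numbers: the shift along the tool's x, y, z in mm, then the turn about the tool's z in rad. In form: [[x, y, z, twist], ...]. A call has exactly 5 rows; each row shifts and turns the commanded pose from where the row before left it, along the tool's axes as they then stand; what a row does not reach is not made up. A row lasts 1/8 s, in which the tool goes at most 62.5 mm and 10.7 degrees, less where a joint would pass 70% of its speed; a pose out of reach is approached as far as the arm can. A call with a gripper value outside its range is refused whole. "fingers" is the closure, from 0 (fully open) to 1 (shut), set as the call begins (left out, the last holds). The fingers move at their own pace and stop on an object; the grip force is fixed at half the most. Time passes only in rows, so rows that do not move let the fingers close, or fill a call up. It gives the time, the measured TCP pose, the force and the opening at its end, in the units of the state.
- r.observe(): the state, without advancing time (a new reading comes with each control period).
- optics.grab_frame(name): name is "scene" or "side" or "wrist"; returns a dict with "img" (480x640x3 uint8, blue, green, red), "range_z" (480x640 float32, mm along the optical axis (not along the pixel's ray), 0 where there is no reading), "fx", "fy", "cx", "cy" (pixels), "dist" ([k1, k2, p1, p2, k3] as OpenCV has them; the pictures are not rectified), "extrinsics" (4x4, takes a point from camera to world coordinates); the wrist camera has in their place "T_tool_cam" (4x4, takes a point from camera to tool coordinates, whose origin is the TCP and whose axes are the flange's). Camera axes: x right, y down, z forward; pixel columns grow to the right and rows downward; lengths in mm; the calibration is good to about 2 mm. A picture is of the moment at which its call begins: read the wrist's pose just before it.
- r.sign_off(): hands the job in, once; it reports no verdict.
The state is a dict: "time_s": time; "joints": joint angles; "joint_vel": joint speeds; "effort": joint torques, N m; "position": TCP position; "tcp_rot": TCP orientation; "wrist_force": force on the tool from outside, world axes, zero at the start; "torque": the same for the moment, N m; "grip_width": opening from 0.0 (shut) to 1.0 (fully open).
Only numpy, scipy, OpenCV 4.12 (cv2) and the standard library are available. Lean on these libraries where they do the work, as an engineer would, in place of code of your own. Each camera call takes 0.05 s, during which the arm holds its last target.

## Working session

There is one attempt and no reset: what is moved stays moved. The work goes in short steps, Python scripts to look and compute and a tool call to move; the robot and the scene stay as the last step left them, time stands still between calls to the robot, and variables do not carry over. Pictures are saved under pics/ and viewed, and the job is handed in when it is done.

Besides the shell and the picture viewer there is one more tool, called after "Call:" in YAML: its name, and indented under it one key for each argument. play_rows: Moves the arm, as the interface text tells. Its arguments: {"type":"object","properties":{"deltas":{"type":"array"},"fingers":{"type":"number"}},"required":["deltas"]}

```bash
ls; mkdir -p pics
python3 - <<'E'
from workcell import r, optics
import cv2
s=r.observe(); print(s)
for n in ["scene","side"]:
    f=optics.grab_frame(n); cv2.imwrite(f"pics/{n}0.png",f["img"]); print(n,f["fx"],f["cx"],f["dist"],f["extrinsics"])
f=optics.grab_frame("wrist"); print(f["T_tool_cam"])
E
```

```text
pics
{'time_s': 0.0, 'joints': array([-1.36096539e+00,  1.50988466e-01,  1.43803070e+00, -3.45021364e-06,
        1.55379816e+00, -1.33992195e-01]), 'joint_vel': array([-8.69132293e-04,  7.26930880e-05, -2.49938602e-03,  2.62664589e-04,
       -5.17487042e-04,  7.66103690e-04]), 'effort': array([ 1.39262003e-03, -7.13047028e+01, -5.70876789e+01,  5.37547521e-05,
        8.76578997e-03,  3.05773574e-05]), 'position': array([ 193.75868853, -541.10838786,  230.67422078]), 'tcp_rot': array([ 9.85259373e-01,  1.71066046e-01, -2.49374939e-05, -6.11832098e-04]), 'wrist_force': array([-0.2006172 ,  0.63916741, -0.19661718]), 'torque': array([0.02029346, 0.00596002, 0.02518155]), 'grip_width': 1.0015806864370767}
scene 477.0351727842818 314.2716873366226 [-0.08890079  0.          0.          0.          0.        ] [[-7.51595049e-01 -5.06483273e-01  4.22586769e-01 -4.13549351e+01]
 [-6.59515218e-01  5.65327987e-01 -4.95422995e-01  7.30789788e+02]
 [ 1.20233327e-02 -6.51059875e-01 -7.58931142e-01  1.11810869e+03]
 [ 0.00000000e+00  0.00000000e+00  0.00000000e+00  1.00000000e+00]]
side 502.7103931052262 316.1772473532977 [-0.14458404  0.          0.          0.          0.        ] [[ 9.58861556e-01  2.39194928e-01 -1.52873484e-01  7.64074317e+02]
 [ 2.83667869e-01 -8.27883195e-01  4.83882171e-01 -6.04537567e+02]
 [-1.08192279e-02 -5.07341307e-01 -8.61677284e-01  1.13726350e+03]
 [ 0.00000000e+00  0.00000000e+00  0.00000000e+00  1.00000000e+00]]
[[-1.71855992e-03 -9.60616225e-01 -2.77873199e-01  7.00962754e+01]
 [ 9.99998476e-01 -1.56513828e-03 -7.73950390e-04  1.60090040e-02]
 [ 3.08559321e-04 -2.77874106e-01  9.60617451e-01 -1.42694897e+02]
 [ 0.00000000e+00  0.00000000e+00  0.00000000e+00  1.00000000e+00]]
```

View pics/scene0.png

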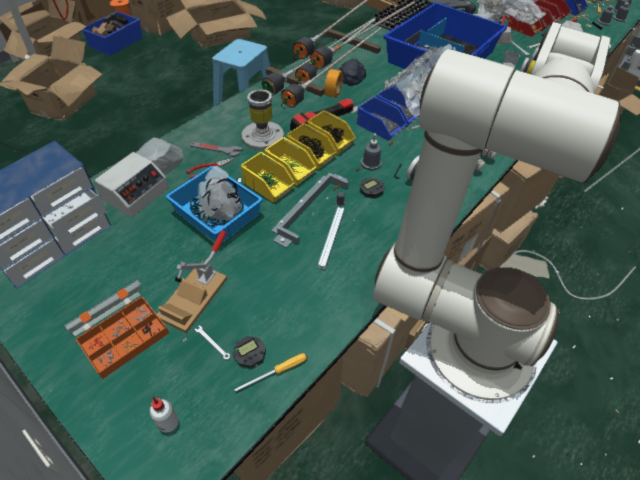

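View pics/side0.png

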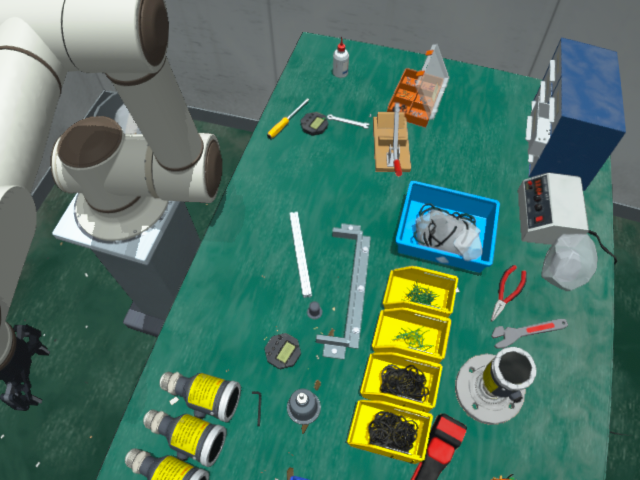

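The side view shows the profile from about (294,213) to (307,293), the bay fence from (363,237) to (352,345) with its stops at the left and right ends, the post at (314,310) and display_b at (283,350). Next I'll measure from the depth images.

```bash
cat > h.py <<'E'
import numpy as np, cv2
from workcell import r, optics
def cloud(f):
    K=np.array([[f["fx"],0,f["cx"]],[0,f["fy"],f["cy"]],[0,0,1]])
    h,w=f["range_z"].shape
    u,v=np.meshgrid(np.arange(w),np.arange(h))
    n=cv2.undistortPoints(np.stack([u,v],-1).reshape(-1,1,2).astype(np.float64),K,np.array(f["dist"])).reshape(h,w,2)
    z=f["range_z"]; P=np.dstack([n[...,0]*z,n[...,1]*z,z,np.ones_like(z)])
    W=P@f["extrinsics"].T
    W[z<=0]=np.nan
    return W[...,:3]
def px(f,X):
    K=np.array([[f["fx"],0,f["cx"]],[0,f["fy"],f["cy"]],[0,0,1]])
    T=np.linalg.inv(f["extrinsics"])
    p,_=cv2.projectPoints(np.array(X,float).reshape(-1,1,3),cv2.Rodrigues(T[:3,:3])[0],T[:3,3],K,np.array(f["dist"]))
    return p.reshape(-1,2)
# orthographic render: x 250..750 up, y +350..-350 leftwards; 1 px = 1 mm
def ortho(f,x0=250,x1=720,y0=-400,y1=250):
    """project plane z=0.. image on bench height h"""
    W=cloud(f)
    return W
E
python3 - <<'E'
from h import *
for n in ["scene","side"]:
    f=optics.grab_frame(n); W=cloud(f)
    np.save(n+"0.npy",W)
    g=(W[...,0]>250)&(W[...,0]<750)&(abs(W[...,1])<450)
    z=W[...,2]
    print(n,"bench z",np.nanmedian(z[g&(abs(z)<8)]))
    # top-down map at 1.25 mm/px
    s=1.25
    im=np.zeros((480,640,3),np.uint8)
    ok=g&(z<150)
    col=((400-0-W[...,1][ok]-0)/s).astype(int); row=((800-W[...,0][ok])/s).astype(int)
    k=(col>=0)&(col<640)&(row>=0)&(row<480)
    c=cv2.applyColorMap(np.clip(z[ok]*5+20,0,255).astype(np.uint8).reshape(-1,1),cv2.COLORMAP_JET)[:,0]
    im[row[k],col[k]]=c[k]
    im=cv2.dilate(im,np.ones((3,3)))
    cv2.imwrite(f"pics/top_{n}0.png",im)
E
```

```text
scene bench z 0.621205879364652
side bench z -1.0722768553237074
```

View pics/top_scene0.png

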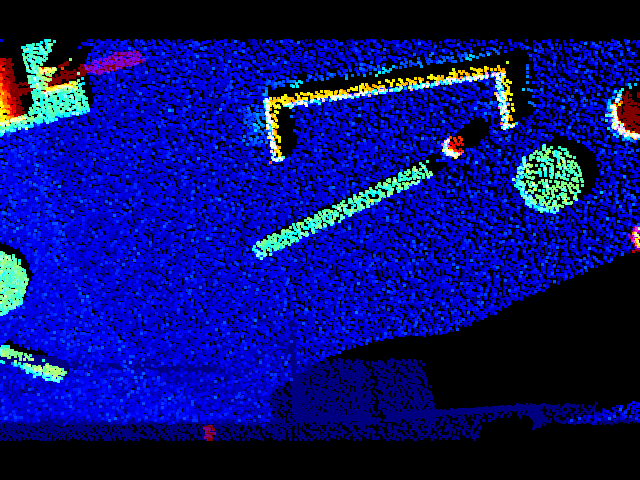

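View pics/top_side0.png

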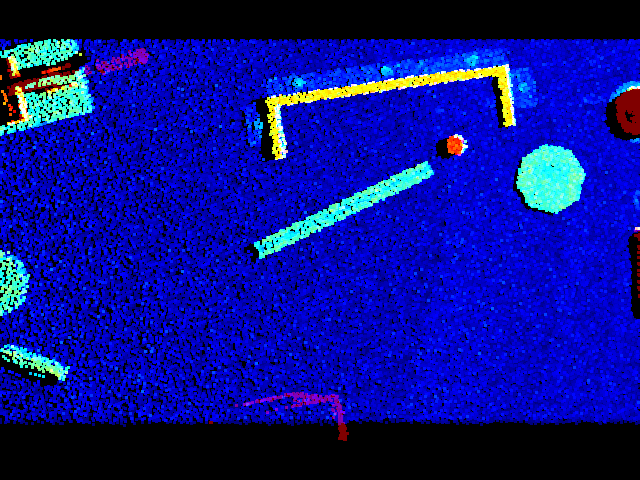

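Both maps agree: the bay is rotated about 8°, the profile is tilted about 25° with its right end by the post, and display_b is right of the post. Next I'll fit the exact poses.

```bash
cat >> h.py <<'E'
def prof(W, roi=None, zlo=15, zhi=25):
    pass
E
python3 - <<'E'
import numpy as np, cv2
def sel(W,a,b,zl,zh):
    # polygon in map px -> world
    x,y,z=W[...,0],W[...,1],W[...,2]
    col=(400-y)/1.25; row=(800-x)/1.25
    return W[(col>a[0])&(col<b[0])&(row>a[1])&(row<b[1])&(z>zl)&(z<zh)]
for n,off in [("scene",0.6),("side",-1.1)]:
    W=np.load(n+"0.npy"); W[...,2]-=off
    p=sel(W,(240,155),(440,270),17,24)
    rect=cv2.minAreaRect(p[:,:2].astype(np.float32)); print(n,"prof",len(p),rect, cv2.boxPoints(rect).round(1).tolist())
    b=sel(W,(255,55),(520,165),27,34)
    rect=cv2.minAreaRect(b[:,:2].astype(np.float32)); print("bay",len(b),rect,cv2.boxPoints(rect).round(1).tolist())
    q=sel(W,(435,130),(475,165),36,44); print("post",len(q),q.mean(0),cv2.minEnclosingCircle(q[:,:2].astype(np.float32)))
    d=sel(W,(500,135),(600,225),15,25); print("disp",d.mean(0),cv2.minAreaRect(d[:,:2].astype(np.float32)))
E
```

```text
scene prof 297 ((576.84423828125, -9.703567504882812), (108.04522705078125, 243.08102416992188), 25.780866622924805) [[475.29998779296875, 76.19999694824219], [581.0999755859375, -142.60000610351562], [678.4000244140625, -95.69999694824219], [572.5999755859375, 123.19999694824219]]
bay 340 ((645.8180541992188, -89.40904235839844), (106.23400115966797, 308.07110595703125), 7.959064483642578) [[571.9000244140625, 55.79999923706055], [614.5, -249.3000030517578], [719.7999877929688, -234.60000610351562], [677.0999755859375, 70.5]]
post 33 [ 616.05359669 -166.87185213   39.15029095] ((617.1646728515625, -166.20248413085938), 13.4528169631958)
disp [ 574.25452617 -286.16576649   19.64638538] ((575.6405029296875, -286.9727478027344), (78.94097900390625, 80.4906234741211), 31.154752731323242)
side prof 463 ((575.8001098632812, -12.466995239257812), (102.56888580322266, 241.07064819335938), 25.759119033813477) [[477.20001220703125, 73.80000305175781], [582.0, -143.3000030517578], [674.4000244140625, -98.69999694824219], [569.5999755859375, 118.4000015258789]]
bay 718 ((650.6856079101562, -90.49429321289062), (98.62989044189453, 304.525390625), 7.880977153778076) [[581.0, 53.599998474121094], [622.7000122070312, -248.10000610351562], [720.4000244140625, -234.60000610351562], [678.7000122070312, 67.0999984741211]]
post 69 [ 618.87967005 -170.93263026   39.72292268] ((618.2996826171875, -170.4372100830078), 12.174631118774414)
disp [ 576.75603467 -289.05759002   19.01020909] ((576.353271484375, -287.97308349609375), (79.14218139648438, 79.92387390136719), 32.319271087646484)
```

```bash
cat > fit.py <<'E'
from h import *
from scipy.optimize import minimize_scalar
def edges(v,n=None):
    return np.percentile(v,[1,2,50,98,99]).round(1)
def bayframe(W,th,o):
    X=np.array([np.cos(th),np.sin(th)]); Y=np.array([-np.sin(th),np.cos(th)])
    d=W[...,:2]-o
    return np.stack([d@X,d@Y,W[...,2]],-1)
def profile_fit(P,L=240,w=20):
    # P Nx2 top-face points: robust PCA, ends
    for k in range(4):
        c=P.mean(0); u=np.linalg.svd(P-c,full_matrices=False)[2][0]
        u=u*np.sign(u[1]); n=np.array([-u[1],u[0]])
        e=(P-c)@n; P=P[abs(e-np.median(e))<13]
    c=P.mean(0); s=(P-c)@u; e=(P-c)@n
    sm=(np.percentile(s,0.7)+np.percentile(s,99.3))/2; em=(np.percentile(e,2)+np.percentile(e,98))/2
    return c+u*sm+n*em, u, np.ptp(np.percentile(s,[.7,99.3])), np.ptp(np.percentile(e,[2,98])), len(P)
E
python3 - <<'E'
from fit import *
for n,off in [("scene",0.6),("side",-1.1)]:
    W=np.load(n+"0.npy"); W[...,2]-=off
    th=0.1385; o=np.array([688.,-84.])
    B=bayframe(W,th,o).reshape(-1,3); B=B[~np.isnan(B[:,0])]
    f=B[(B[:,2]>27)&(B[:,2]<34)&(B[:,0]>-70)&(B[:,0]<40)&(abs(B[:,1])<170)]
    F=f[(abs(f[:,1])<125)&(f[:,0]>-20)]
    print(n,"fence slope",np.polyfit(F[:,1],F[:,0],1),"x edges",edges(F[:,0]),"all y",edges(f[:,1]),"stop front",f[:,0].min(),)
    for sg in (1,-1):
        S=f[(f[:,1]*sg>125)&(f[:,0]<-8)]; print(" stop",sg,edges(S[:,1]),S[:,0].min(),len(S))
    q=B[(B[:,2]>33)&(B[:,2]<45)&(B[:,0]>-110)&(B[:,0]<-50)&(abs(B[:,1]+80)<35)]; print(" post",edges(q[:,0]),edges(q[:,1]))
    W2=W.reshape(-1,3); 
    m=(W2[:,2]>16)&(W2[:,2]<25)
    a=np.array([486,78.]); b=np.array([590,-138.]); u=(a-b)/np.linalg.norm(a-b); nn=np.array([-u[1],u[0]]); d=W2[:,:2]-(a+b)/2
    m&=(abs(d@nn)<16)&(abs(d@u)<140)
    print(" prof",profile_fit(W2[m][:,:2]))
E
```

```text
scene fence slope [-1.13773679e-03  2.75269603e+00] x edges [-4.  -3.6  2.7  9.7  9.8] all y [-150.8 -150.    18.1  152.7  153.7] stop front -68.73089153438505
 stop 1 [140.4 141.6 148.5 154.5 154.5] -68.73089153438505 50
 stop -1 [-153.3 -153.  -144.2 -135.4 -134.5] -66.64599160111767 38
 post [-93.9 -93.  -81.3 -71.3 -70.9] [-83.2 -83.  -70.5 -61.2 -60. ]
 prof (array([536.6972682 , -27.62585946]), array([-0.43282676,  0.90147712]), np.float64(237.60651176194108), np.float64(19.49711129333577), 341)
side fence slope [-1.19015660e-03  5.07204317e+00] x edges [-0.7 -0.6  5.  10.8 11.1] all y [-152.6 -152.2  -15.9  148.2  149.2] stop front -69.23141329447164
 stop 1 [135.8 136.  142.8 150.4 150.6] -66.0663576322167 91
 stop -1 [-153.2 -153.1 -147.4 -140.1 -140. ] -64.44937891610377 112
 post [-91.4 -90.9 -80.4 -69.5 -69.3] [-87.1 -87.1 -76.9 -66.5 -66.3]
 prof (array([538.52982063, -30.24142079]), array([-0.4344348 ,  0.90070328]), np.float64(237.0897957463555), np.float64(19.43735924322193), 524)
```

Call:
play_rows:
  deltas:
    - [45, -36, 0, 0]
    - [45, -36, 0, 0]
    - [45, -36, 0, 0]
    - [45, -36, 0, 0]
    - [45, -36, 0, 0]
  fingers: 0

```text
time_s: 0.88
position: [345.5, -294.3, 231.4]
tcp_rot: [0.985, 0.171, 0.0, 0.0]
wrist_force: [1.3, -0.8, -0.6]
grip_width: 1.001
```

Call:
play_rows:
  deltas:
    - [45, -36, 0, 0]
    - [45, -36, 0, 0]
    - [45, -36, 0, 0]
    - [45, -36, 0, 0]
    - [0, 0, 50, -0.105]

```text
time_s: 1.5
position: [468.7, -97.1, 183.2]
tcp_rot: [0.974, 0.225, 0.003, 0.001]
wrist_force: [-0.5, -1.5, -1.7]
grip_width: 1.003
```

```bash
cat > go.py <<'E'
import sys,numpy as np
from workcell import r
from scipy.spatial.transform import Rotation as R
O=np.array([686.3,-84.5]); TH=0.1396
X=np.array([np.cos(TH),np.sin(TH)]); Y=np.array([-np.sin(TH),np.cos(TH)])
def tobay(p): d=np.asarray(p)-O; return np.array([d@X,d@Y])
def toworld(b): return O+X*b[0]+Y*b[1]
def state():
    s=r.observe(); M=R.from_quat(s["tcp_rot"]).as_matrix(); return s["position"],M,np.arctan2(M[1,0],M[0,0]),s
def delta(t):
    p,M,y,s=state(); return (M.T@(np.array(t)-p)).round(1)
if __name__=="__main__":
    p,M,y,s=state(); print("pos",p.round(1),"yaw",y.round(4),"bay",tobay(p[:2]).round(1),"t",s["time_s"],"F",s["wrist_force"].round(1))
    if len(sys.argv)>3: print("tool delta",delta([float(a) for a in sys.argv[1:4]]))
E
python3 go.py 496.2 -48.8 30
```

```text
pos [468.7 -97.1 183.2] yaw 0.4546 bay [-217.3   17.8] t 1.5 F [-0.5 -1.5 -1.7]
tool delta [ 45.3 -31.9 153.3]
```

Call:
play_rows:
  deltas:
    - [23, -16, 35, 0]
    - [22, -16, 35, 0]
    - [0, 0, 50, 0]
    - [0, 0, 30, 0]
    - [0, 0, 0, 0]

```text
time_s: 2.12
position: [491.3, -51.0, 29.6]
tcp_rot: [0.975, 0.223, -0.002, -0.001]
wrist_force: [0.3, -0.0, 1.2]
grip_width: 0.996
```

```bash
python3 go.py 496.2 -48.8 -5
python3 - <<'E'
from h import *
f=optics.grab_frame("side"); cv2.imwrite("pics/side1.png",cv2.resize(f["img"][150:400,200:450],None,fx=2.4,fy=2.4))
f=optics.grab_frame("wrist"); cv2.imwrite("pics/wrist1.png",f["img"])
E
```

```text
pos [491.3 -51.   29.6] yaw 0.449 bay [-188.5   60.3] t 2.125 F [ 0.3 -0.   1.2]
tool delta [ 5.5  0.2 34.6]
```

View pics/side1.png

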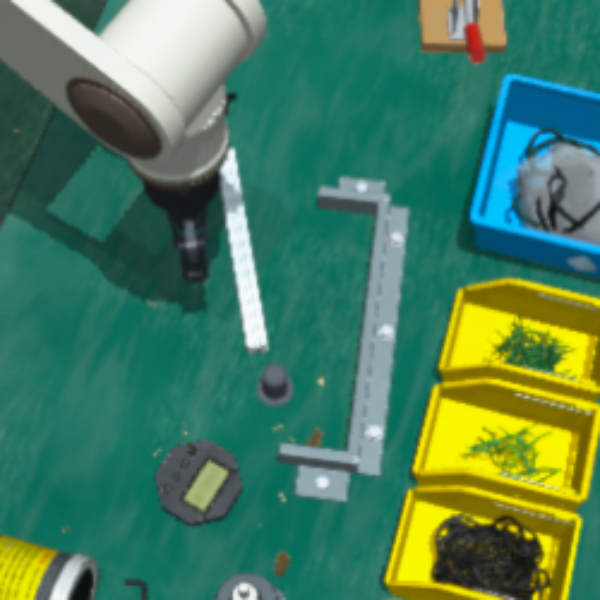

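View pics/wrist1.png

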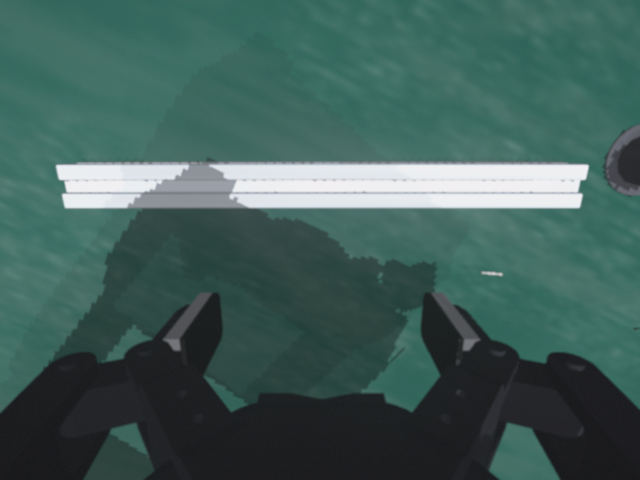

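The wrist view shows the profile parallel to the jaw line (rows 163–208, columns 57–588, centred at 322), with the post at the right edge. I'll lower the hand and push square to the profile.

Call:
play_rows:
  deltas:
    - [0, 0, 17, 0]
    - [0, 0, 17, 0]
    - [8, 0, 0, 0]
    - [12, 0, 0, 0]
    - [12, 0, 0, 0]

```text
time_s: 2.85
position: [522.5, -37.2, -2.2]
tcp_rot: [0.975, 0.223, 0.0, 0.0]
wrist_force: [-2.0, -1.6, 2.1]
grip_width: 1.002
```

Call:
play_rows:
  deltas:
    - [12, 0, 0, 0]
    - [12, 0, 0, 0]
    - [12, 0, 0, 0]
    - [12, 0, 0, 0]
    - [5, 0, 0, 0]

```text
time_s: 3.48
position: [569.8, -14.2, -2.8]
tcp_rot: [0.975, 0.223, 0.0, -0.0]
wrist_force: [-4.7, -3.3, 4.0]
grip_width: 0.999
```

```bash
cat > look.py <<'E'
import sys
from h import *; from fit import profile_fit; from go import *
# usage: look.py tag ; finds profile near bay by brightness/height
tag=sys.argv[1]
for n,off in [("scene",0.6),("side",-1.1)]:
    f=optics.grab_frame(n); W=cloud(f); W[...,2]-=off
    z=W[...,2]; img=f["img"]
    d=W[...,:2]-O; bx=d@X; by=d@Y
    reg=(bx>-230)&(bx<5)&(by>-139)&(by<230)
    reg&=~((np.hypot(bx+80,by+75)<20))&~((abs(by-146)<11)&(bx>-72))
    m=reg&(z>15)&(z<25)&(img.min(-1)>120)
    P=W[m][:,:2]
    # largest cluster on a raster
    g=np.zeros((500,500),np.uint8); ij=((P-[350,-250])/2).astype(int); k=(ij>=0).all(1)&(ij<500).all(1); g[ij[k,0],ij[k,1]]=1
    g=cv2.dilate(g,np.ones((7,7))); nc,lab,st,_=cv2.connectedComponentsWithStats(g)
    b=1+st[1:,4].argmax(); P=P[k][lab[ij[k,0],ij[k,1]]==b]
    c,u,L,w,N=profile_fit(P)
    yaw=np.arctan2(-u[0],u[1]); 
    print(n,"c",c.round(1),"bay",tobay(c).round(1),"alpha",(yaw-TH).round(4),"L",L.round(),"w",w.round(1),N,"a",tobay(c+120*u).round(1),"b",tobay(c-120*u).round(1))
    cv2.imwrite(f"pics/{n}_{tag}.png",cv2.resize(img[150:400,200:450] if n=="side" else img[120:320,220:440],None,fx=2.4,fy=2.4))
f=optics.grab_frame("wrist"); cv2.imwrite(f"pics/wrist_{tag}.png",f["img"])
E
python3 look.py 2; python3 go.py
```

```text
scene c [551.1  71.3] bay [-112.2  173.1] alpha 0.2728 L 76.0 w 18.0 72 a [-144.5  288.6] b [-79.9  57.5]
side c [614.2 -50.9] bay [-66.7  43.3] alpha 0.2524 L 136.0 w 19.7 277 a [-96.7 159.5] b [-36.7 -72.9]
pos [569.3 -14.3  -2.9] yaw 0.449 bay [-106.1   85.8] t 3.625 F [-0.1 -0.2  0.1]
```

View pics/wrist_2.png

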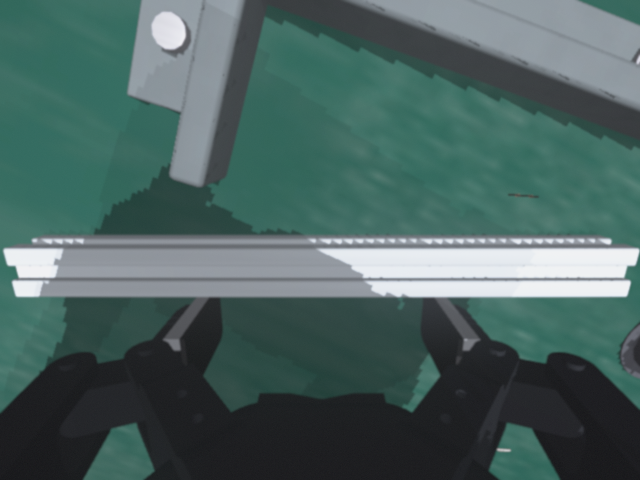

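View pics/side_2.png

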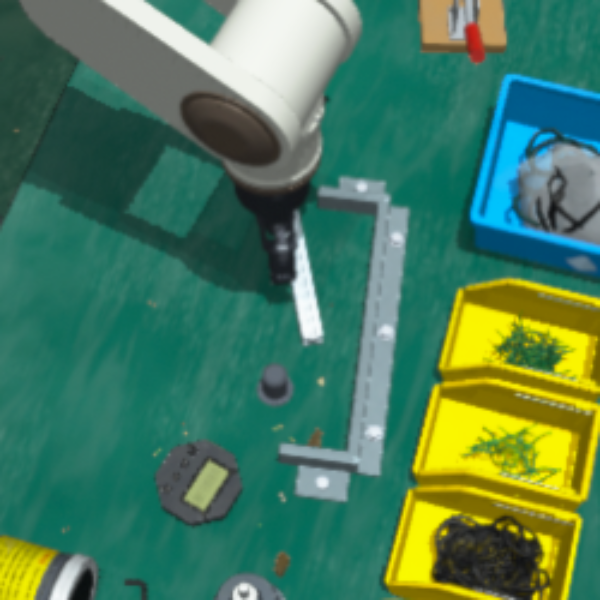

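The wrist view shows the profile still parallel to the jaws (rows 235–297), with the left stop's tip clear at (205,183), so the push was square. Now I'll go round to end a with the fingers shut and push lengthwise.

Call:
play_rows:
  deltas:
    - [-12, 0, 0, 0]
    - [0, 0, -45, 0]
    - [0, -40, -25, 0]
    - [16, -55, 0, 0]
    - [17, -60, 0, 0]
  fingers: 0

```text
time_s: 4.25
position: [519.9, 134.8, 67.9]
tcp_rot: [0.975, 0.222, 0.001, -0.0]
wrist_force: [1.1, 0.3, -0.3]
grip_width: 1.001
```

Call:
play_rows:
  deltas:
    - [0, 0, 0, 0]
    - [0, 0, 0, 0]
    - [0, 0, 0, 0]
    - [0, 0, 0, 0]
    - [0, 0, 0, 0]
  fingers: 1

```text
time_s: 4.88
position: [520.9, 133.6, 67.3]
tcp_rot: [0.975, 0.222, -0.0, -0.0]
wrist_force: [0.5, 1.0, -0.0]
grip_width: 0.0
```

```bash
python3 look.py 3; python3 go.py 521 134.4 5
```

```text
scene c [578.1  16.7] bay [-93.1 115.3] alpha 0.3124 L 172.0 w 18.7 223 a [-130.   229.4] b [-56.2   1.1]
side c [590.3  -6.4] bay [-84.2  90.7] alpha 0.3096 L 238.0 w 19.4 588 a [-120.8  205. ] b [-47.7 -23.6]
pos [520.8 134.   67.3] yaw 0.4484 bay [-133.4  239.4] t 5.025 F [-0.1 -0.1 -0.3]
tool delta [ 0.3 -0.3 62.3]
```

Call:
play_rows:
  deltas:
    - [0, 0, 31, 0]
    - [0, 0, 31, 0]
    - [0, 10, 0, 0]
    - [0, 15, 0, 0]
    - [0, 15, 0, 0]

```text
time_s: 5.65
position: [539.3, 97.1, 6.6]
tcp_rot: [0.975, 0.222, 0.001, 0.0]
wrist_force: [-1.0, 3.0, 0.7]
grip_width: -0.003
```

```bash
python3 look.py 4; python3 go.py
```

```text
scene c [559.6  40.6] bay [-108.   141.5] alpha 0.3325 L 30.0 w 5.3 12 a [-147.2  254.9] b [-68.9  28. ]
side c [600.3 -26.5] bay [-77.1  69.4] alpha 0.309 L 236.0 w 19.6 615 a [-113.6  183.8] b [-40.6 -44.9]
pos [538.9  97.2   6.1] yaw 0.4472 bay [-120.6  200.4] t 5.8 F [ 0.  -0.2 -0.2]
```

Call:
play_rows:
  deltas:
    - [0, 12, 0, 0]
    - [0, 12, 0, 0]
    - [0, 12, 0, 0]
    - [0, 8, 0, 0]
    - [0, 0, 0, 0]

```text
time_s: 6.42
position: [557.5, 57.8, 5.2]
tcp_rot: [0.975, 0.222, -0.0, 0.0]
wrist_force: [-1.1, -0.6, 0.4]
grip_width: 0.0
```

```bash
python3 look.py 5; python3 go.py
```

```text
scene c [581.7  -4.4] bay [-92.4  93.9] alpha 0.2961 L 23.0 w 4.4 9 a [-127.4  208.6] b [-57.4 -20.9]
side c [619.5 -65.1] bay [-63.5  28.5] alpha 0.3146 L 233.0 w 19.5 619 a [-100.6  142.6] b [-26.4 -85.6]
pos [557.1  58.5   5.1] yaw 0.4488 bay [-108.1  159.6] t 6.575 F [ 0.1 -0.1  0.2]
```

Call:
play_rows:
  deltas:
    - [0, 12, 0, 0]
    - [0, 12, 0, 0]
    - [0, 4, 0, 0]
    - [0, 0, 0, 0]
    - [0, 0, 0, 0]

```text
time_s: 7.2
position: [569.4, 33.4, 5.3]
tcp_rot: [0.975, 0.223, 0.0, -0.0]
wrist_force: [-0.4, 0.1, -0.4]
grip_width: -0.002
```

```bash
python3 look.py 6; python3 go.py
```

```text
scene c [592.7 -29.3] bay [-85.   67.7] alpha 0.3834 L 27.0 w 4.6 11 a [-129.9  179. ] b [-40.1 -43.6]
side c [631.7 -90.4] bay [-54.9   1.8] alpha 0.3149 L 230.0 w 19.3 650 a [-92.1 115.9] b [ -17.7 -112.3]
pos [569.3  33.5   5.4] yaw 0.449 bay [-99.4 133.1] t 7.35 F [0.1 0.5 0.9]
```

End b is now behind the post at bay (-18,-112), with about 26 mm of clearance to the post. Next I'll lift clear, open the fingers, square up to the bay and go to the robot side of the profile.

Call:
play_rows:
  deltas:
    - [0, -15, 0, 0]
    - [0, 0, -45, 0]
    - [-20, 25, -10, 0]
    - [-25, 38, 0, 0]
    - [-25, 38, 0, 0]
  fingers: 1

```text
time_s: 7.98
position: [543.2, -74.6, 60.6]
tcp_rot: [0.975, 0.223, 0.0, 0.0]
wrist_force: [0.4, 0.5, 0.5]
grip_width: -0.003
```

Call:
play_rows:
  deltas:
    - [0, 0, 0, 0.155]
    - [0, 0, 0, 0.154]
    - [0, 0, 0, 0]
    - [0, 0, 0, 0]
    - [0, 0, 0, 0]
  fingers: 0

```text
time_s: 8.6
position: [543.6, -74.2, 60.3]
tcp_rot: [0.997, 0.071, -0.0, -0.0]
wrist_force: [0.7, -0.2, -1.5]
grip_width: 1.002
```

```bash
python3 look.py 7; python3 go.py 543.5 -74.3 -4
```

```text
scene c [628.  -82.7] bay [-57.5   9.9] alpha 0.3228 L 234.0 w 19.7 294 a [-95.5 123.7] b [ -19.4 -103.9]
side c [630.9 -88.7] bay [-55.4   3.5] alpha 0.3153 L 234.0 w 19.4 653 a [-92.7 117.6] b [ -18.2 -110.6]
pos [543.6 -74.4  60.3] yaw 0.1409 bay [-139.9   29.9] t 8.75 F [0.4 0.5 0.1]
tool delta [-0.1 -0.1 64.3]
```

Call:
play_rows:
  deltas:
    - [0, 0, 32, 0]
    - [0, 0, 32, 0]
    - [15, 0, 0, 0]
    - [15, 0, 0, 0]
    - [12, 0, 0, 0]

```text
time_s: 9.38
position: [587.2, -68.6, -2.3]
tcp_rot: [0.998, 0.07, 0.001, 0.0]
wrist_force: [-2.0, 0.4, 1.0]
grip_width: 1.001
```

Call:
play_rows:
  deltas:
    - [12, 0, 0, 0]
    - [12, 0, 0, 0]
    - [12, 0, 0, 0]
    - [8, 0, 0, 0]
    - [0, 0, 0, 0]

```text
time_s: 10.0
position: [629.3, -62.5, -3.8]
tcp_rot: [0.998, 0.07, 0.0, -0.0]
wrist_force: [0.6, -0.1, -0.1]
grip_width: 0.999
```

```bash
python3 look.py 8; python3 go.py
```

```text
scene c [641.3  12.5] bay [-31.1 102.3] alpha -0.1403 L 41.0 w 15.9 18 a [-14.3 221.1] b [-47.8 -16.5]
side c [ 662.3 -117.2] bay [-28.3 -29.1] alpha 0.0051 L 180.0 w 19.1 492 a [-28.9  90.9] b [ -27.7 -149.1]
pos [628.6 -62.6  -3.8] yaw 0.1396 bay [-54.1  29.7] t 10.15 F [ 0.3  0.7 -0.7]
```

View pics/wrist_8.png

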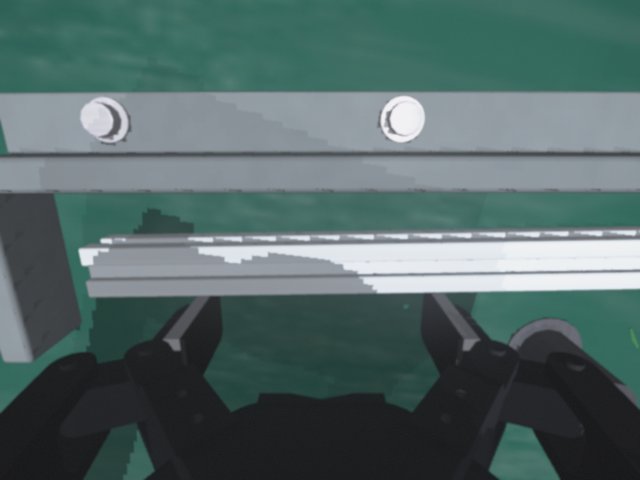

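The wrist view shows the profile almost parallel to the fence, with a gap of about 10 mm (fence foot at row 190, profile edge at row 235). The fingers are past the post at (545,340). I'll push gently the rest of the way.

Call:
play_rows:
  deltas:
    - [8, 0, 0, 0]
    - [6, 0, 0, 0]
    - [4, 0, 0, 0]
    - [2, 0, 0, 0]
    - [0, 0, 0, 0]

```text
time_s: 10.78
position: [648.8, -59.7, -3.7]
tcp_rot: [0.998, 0.07, 0.0, -0.0]
wrist_force: [1.3, 0.0, -0.2]
grip_width: 1.002
```

```bash
python3 look.py 9; python3 go.py
```

```text
scene c [ 683.4 -189.3] bay [ -17.5 -103.4] alpha 0.4462 L 36.0 w 16.0 26 a [-69.3   4.8] b [  34.3 -211.7]
side c [ 679.7 -115.3] bay [-10.9 -29.5] alpha -0.0222 L 179.0 w 19.5 489 a [-8.2 90.4] b [ -13.5 -149.5]
pos [648.6 -59.7  -3.7] yaw 0.1398 bay [-33.9  29.8] t 10.925 F [0.3 0.4 0.2]
```

View pics/wrist_9.png

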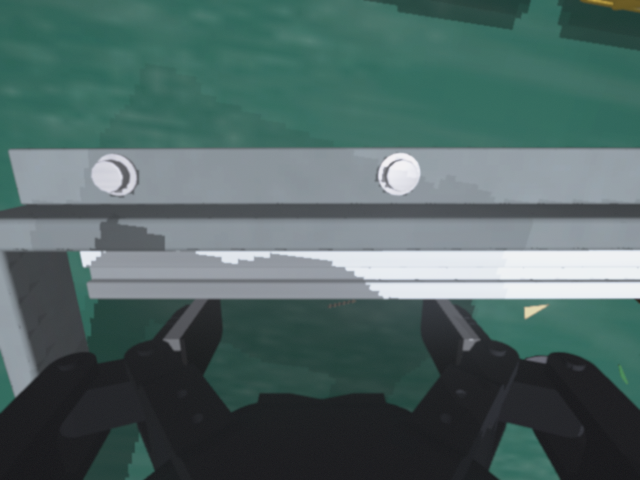

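Call:
play_rows:
  deltas:
    - [1, 0, 0, 0]
    - [1, 0, 0, 0]
    - [1, 0, 0, 0]
    - [0, 0, 0, 0]
    - [0, 0, 0, 0]

```text
time_s: 11.55
position: [651.3, -59.4, -3.7]
tcp_rot: [0.998, 0.07, -0.0, -0.0]
wrist_force: [-5.6, -0.8, 2.5]
grip_width: 1.002
```

Call:
play_rows:
  deltas:
    - [1, 0, 0, 0]
    - [0.5, 0, 0, 0]
    - [0, 0, 0, 0]
    - [0, 0, 0, 0]
    - [0, 0, 0, 0]

```text
time_s: 12.18
position: [651.4, -59.4, -3.8]
tcp_rot: [0.998, 0.07, -0.002, -0.0]
wrist_force: [-18.5, -3.8, 10.7]
grip_width: 1.0
```

Force rose to 18.5 N with no further motion, so the profile is against the fence. I'll back off, lift away and check.

Call:
play_rows:
  deltas:
    - [-3, 0, 0, 0]
    - [-12, 0, 0, 0]
    - [-12, 0, -5, 0]
    - [0, 0, -50, 0]
    - [0, 0, -60, 0]

```text
time_s: 12.8
position: [625.0, -62.9, 112.3]
tcp_rot: [0.998, 0.07, -0.001, -0.0]
wrist_force: [1.0, -0.5, 0.5]
grip_width: 0.997
```

Call:
play_rows:
  deltas:
    - [-60, 0, -10, 0]
    - [-60, 0, 0, 0]
    - [-60, 0, 0, 0]
    - [-20, 0, 0, 0]
    - [0, 0, 0, 0]

```text
time_s: 13.42
position: [427.2, -90.9, 121.9]
tcp_rot: [0.998, 0.069, 0.001, 0.0]
wrist_force: [1.0, -0.1, -0.1]
grip_width: 1.002
```

```bash
python3 look.py 10; python3 go.py
python3 - <<'E'
from h import *; from go import *
f=optics.grab_frame("side"); print(px(f,[(*toworld((0,y)),30) for y in(-140,140)]).round())
cv2.imwrite("pics/side_fin.png",f["img"])
s=cv2.absdiff(f["img"],cv2.imread("pics/side0.png"));cv2.imwrite("pics/diff.png",s)
E
```

```text
scene c [676.4 -83.7] bay [-9.6  2.1] alpha 0.0038 L 239.0 w 22.1 359 a [-10.1 122.1] b [  -9.2 -117.9]
side c [677.4 -86.2] bay [-9.1 -0.4] alpha 0.0006 L 237.0 w 19.2 657 a [ -9.1 119.6] b [  -9.  -120.4]
pos [428.8 -90.8 121.5] yaw 0.1399 bay [-255.8   29.6] t 13.575 F [ 0.2  0.3 -0.7]
[[344. 337.]
 [357. 234.]]
```

View pics/side_10.png

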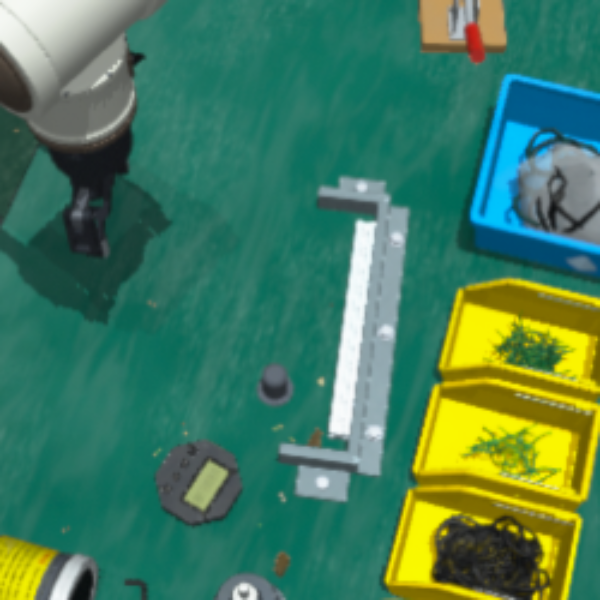

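View pics/wrist_10.png

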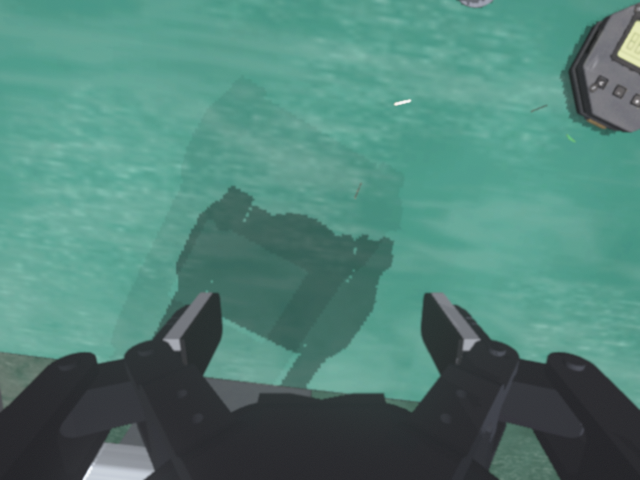

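View pics/diff.png

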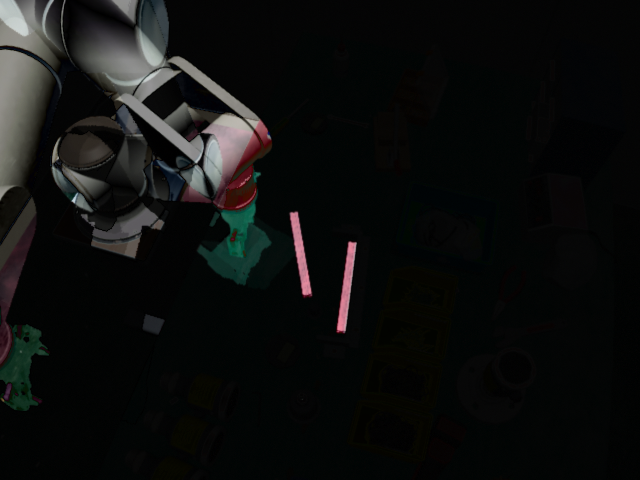

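The side view shows the profile flat along the fence, from (366,222) to (340,435) in the crop. In the difference picture only the profile and the arm have changed. I'm handing the job in.

```bash
python3 -c "
from workcell import r
print(r.sign_off())"
```

```text
the job is handed in; nothing more can be done
None
```

The profile is in the stock bay, flat against the back fence, and the job is handed in; the sign-off gave no verdict. I pushed it sideways with the open fingers, then lengthwise from end a with the fingers shut until end b was behind the post. I then swung end a in with the open fingers, pressed it to the fence (about 19 N at most), and took the hand away. It was never gripped or lifted, and the clock stood at about 13.6 s.

**Position:** My last checks put both end centres 9 to 10 mm in front of the fence (limit 18 mm; touching is 10 mm). Along the bay they lie at about y = +121 and -119 mm, between the stops at ±140 mm.

**Disagreement:** The two cameras differed by about 1 mm across the fence and 2.5 mm along it, close to the stated calibration error.

**Bystanders:** Comparing the side camera's pictures from before and after, only the profile and the arm had changed. I did not measure each bystander's position separately.

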